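# Start the nap-time sound set

### The arm

A 6-joint arm with a two-finger parallel gripper is mounted at the origin on the work surface. World frame = base frame: x ahead of the robot, y to its left, z up, the work surface at z = 0. Lengths are in m, angles in rad, forces in N, time in s.
With the tool pointing down it reaches from about 0.25 to 0.725 m from the base axis. Payload 4 kg.
Tool frame: the origin (TCP) lies between the finger pads; the fingertips stand 25 mm ahead of it and the grasp point (between the pads) lies 6 mm ahead of it; z points along the fingers, y is the line along which they close (so a half turn about z gives the same grasp; the last joint's range is limited). The gripper opens to 85 mm and grips with 20 to 120 N. Pads are 22 mm wide; open, the fingers measure 114 mm over their backs; the gripper's body (76 mm by 85 mm) begins 54 mm behind the grasp point. The pads swing forward as they close: fully open they stand 13 mm farther back than shut.
Start: joints at [-1.188, 0.241, 0.005, 1.335, 0, 1.571], TCP at [0.187, -0.464, 0.256] pointing down, gripper open.
Joint ranges: [-2.72, 2.72], [-1.05, 1.87], [-1.09, 1.28], [-1.99, 2.15], [-1.42, 1.44], [-3.14, 3.14]. Speed limits (rad/s): [2.79, 2.79, 3.14, 3.14, 3.14, 3.14].

### API

Orientations are given as a unit quaternion [x, y, z, w].
In Python, from workcell import bot gives the robot as it stands. The module is installed in compiled form; this text tells all that it offers.
- The arm moves only by the shell command python3 -m pendant 'ROWS'. ROWS is JSON, one flat list of numbers, 7 for each row, row after row: the shift along the tool's x, y, z normalised to -1 to 1, where 1 is 0.5 m, then the turn, a rotation vector about the tool's x, y, z normalised to -1 to 1, where 1 is 180 degrees, then the opening, from 0 (shut) to 1 (fully open). In form: [tx, ty, tz, ax, ay, az, fingers, tx, ty, tz, ax, ay, az, fingers, ...]. A call has exactly 10 rows; each row is the pose to reach, as a shift and turn from the pose commanded when the call began, along the tool's axes at that moment, turning the shorter way round; what a row does not reach only later rows make up. A row lasts 1/12 s, in which the tool goes at most 41.7 mm and 7.16 degrees, less where a joint would pass 70% of its speed; a pose out of reach is approached as far as the arm can. A call with a number of a shift or a turn outside -1 to 1 is refused whole. A call with a gripper value outside its range is refused whole. The fingers move at their own pace and stop on an object; the grip force is fixed at half the most. Time passes only in rows, so rows that repeat a pose let the fingers close, or fill a call up. It gives the time, the measured TCP pose, the force, the opening and the grip force at its end, in the units of the state.
- bot.get_obs(): the state, without advancing time (a new reading comes with each control period).
- bot.camera(name): name is "scene" or "top" or "wrist"; returns a dict with "pixels" (384x512x3 uint8, red, green, blue), "mtx" (3x3 intrinsics, pixels), "cam_to_world" (4x4, takes a point from camera to world coordinates); the wrist camera has in their place "hand_eye" (4x4, takes a point from camera to tool coordinates, whose origin is the TCP and whose axes are the flange's). Camera axes: x right, y up, looking along -z (the intrinsics and any distortion apply to the point x, -y, -z); pixel columns grow to the right and rows downward; lengths in m; the calibration is good to about 2 mm. A picture is of the moment at which its call begins: read the wrist's pose just before it. There is no depth.
- bot.job_done(): hands the job in; it is judged then, once.
The state is a dict: "clock": time; "joint_pos": joint angles; "joint_vel": joint speeds; "tau": joint torques, N m; "eef_pos": TCP position; "tool_rot": TCP orientation; "ft_force": force on the tool from outside, world axes, zero at the start; "ft_torque": the same for the moment, N m; "grip_width": finger opening in m; "grasp_force": force on a finger pad.
Only numpy, scipy, OpenCV 4.12 (cv2) and the standard library are available. Lean on these libraries where they do the work, as an engineer would, in place of code of your own. Each camera call takes 0.05 s, during which the arm holds its last target. There are 200 camera calls.

### The job

Start the nap-time sound with closed fingertips on the four-key wooden controller: push the raised half of the rocker down until it has tipped fully over, then press the large round key fully home so that it stays down, then press the small round key fully down, keep it down for at least two seconds to set the sleep timer, and let it come back up, ending clear of everything. Keep strictly to that order, do not press the square key, and leave the cup, ring toy and all the other things lying around where they are.

Things in the scene. Friction and masses are not known exactly. Their poses are not given: they have to be found in the camera images.
- dock: Fixed wooden board of the controller, 200 (x) x 340 (y) x 12 mm, origin under its centre, on the table; x points away from the robot, yaw within 0.3 rad. Four modules, turned like the board, stand on it in a zigzag, in any order, at x, y (mm): (45,-120), (-45,-40), (45,40), (-45,120). Their keys are all white plastic. Loose things stand between them, the tallest a cup, its top 81 mm above the table.
- rocker_module: Fixed grey housing of the rocker, 62 x 62 mm, its top 32 mm above the table; origin under its centre, axes like the board's. On it the rocker: a flat white plate 56 mm long (x) by 38 mm wide (y), pivoted across its middle (pivot along y, 42 mm above the table), at first tilted by about 0.17 rad, the far half (+x, away from the robot) raised, its end about 51 mm above the table.
- rocker_pad (a point): Place to press on the rocker: on the top of its raised half, 20 mm from the pivot, about 49 mm above the table at first. It moves with the plate and ends some 7 mm lower. A flat fingertip then bears nearer the pivot and itself comes down to about 44 mm above the table. It takes 1 to 4 N. The point's x axis tilts with the plate; y is along the pivot.
- rocker (a joint): Rocker angle, rad: about 0 (up to 0.04) at the start, off, far half raised; grows as the far half is pushed down; 0.34 fully over. It stays where it is left.
- big_top (a point): Centre of the flat top of the large round key, 42 mm in diameter, 48 mm above the table at the start; it moves with the key, which sits in a grey plastic housing 62 x 62 mm whose top is 32 mm above the table. Its z axis is up.
- big_key (a joint): Travel of the large round key, m: 0 (up to 0.0005) at the start, 0.006 fully home. It slides stiffly (about 3 N, no spring) and stays where it is left.
- small_top (a point): Centre of the flat top of the small round key, 22 mm in diameter, 48 mm above the table at the start; it moves with the key, which sits in a grey plastic housing 62 x 62 mm whose top is 32 mm above the table. Its z axis is up.
- small_key (a joint): Travel of the small round key, m: 0 up, 0.006 fully down. A spring lifts it when let go: 1 N at the top, 4 N fully down.
- square_top (a point): Centre of the flat top of the square key, 36 x 36 mm, 48 mm above the table; not to be pressed. Its housing is like the others.
- square_key (a joint): Travel of the square key, m: 0 up, 0.006 fully down, on a light spring (1 to 4 N).
- cup: Loose ceramic cup with a snap lid, 67 mm wide, 69 mm tall, on the board; origin at the centre of its underside. Not to be moved.
- bath_ring: Loose silicone ring toy lying on the board, 68 mm across, 16 mm thick; origin at the centre of its underside. Not to be moved.
- cream_jar: Loose jar, 48 mm wide, 42 mm tall, on the board; origin at the centre of its underside. Not to be moved.
- rattle: Loose wooden rattle lying on the board, 68 mm long, 30 mm thick; origin below its middle. Not to be moved.
- comb: Loose yellow comb, 150 mm long (its y), lying flat on the table on the robot's side of the board. Not to be moved.
- nail_file: Loose steel nail file, 155 mm long (its y), lying flat on the table beyond the board. Not to be moved.
- lotion: Loose lotion bottle, 54 mm wide, 130 mm tall, standing on the table beyond the board; origin at the centre of its underside. Not to be moved.

How it is judged:
On the way, in this order (a step that is already met when the one before it is completed fails the run):
1. the rocker is tipped over (value of joint rocker above 0.28 rad), for 0.1 s.
2. the large round key is pressed home (value of joint big_key above 0.005 m), for 0.1 s.
3. the small round key is held down (value of joint small_key above 0.0045 m), for 1.8 s.
At the end, for the whole second after the job is handed in: The rocker is over (beyond 0.28 of 0.34 rad), the large round key is home (beyond 5 of 6 mm), the small round and square keys are up (within 1.5 mm), every loose thing is within 30 mm of its starting place, and the cup, jar and bottle stand upright (within 0.3 rad) (value of joint rocker above 0.28 rad and value of joint big_key above 0.005 m and value of joint each of small_key, square_key below 0.0015 m and distance of each of cup, bath_ring, cream_jar, rattle, comb, nail_file, lotion from where it was at the start of the episode below 0.03 m and angle between each of cup, cream_jar, lotion's own z axis and vertical below 0.3 rad); the robot touches nothing.
It fails at once if the large round key is pressed (2 mm) before the rocker is over (value of joint big_key above 0.002 m and value of joint rocker below 0.26 rad).
It fails at once if the small round key is pressed (2 mm) before the large one is home (value of joint small_key above 0.002 m and value of joint big_key below 0.0048 m).
It fails at once if the square key is pressed (2 mm) (value of joint square_key above 0.002 m).
It fails at once if a loose thing is lifted, carried or shoved more than 30 mm (distance of any of cup, bath_ring, cream_jar, rattle, comb, nail_file, lotion from where it was at the start of the episode above 0.03 m).
It fails at once if the cup, jar or bottle is tipped by more than 0.3 rad (not (angle between cup's own z axis and vertical below 0.3 rad) or not (angle between cream_jar's own z axis and vertical below 0.3 rad) or not (angle between lotion's own z axis and vertical below 0.3 rad)).
It also fails if it takes over 48 s, if anything falls off the work surface, if the arm or the gripper's body presses on something with over 40 N, if the wrist force passes 120 N, or if a joint passes its speed limit or range.

## Working session

There is one attempt and no reset: what is moved stays moved. The work goes in short steps, Python scripts to look and compute and a shell command to move; the robot and the scene stay as the last step left them, time stands still between calls to the robot, and variables do not carry over. Pictures are saved under pics/ and viewed, at most 10 in all, crops included, and the job is handed in when it is done.

```bash
mkdir -p pics
python3 - <<'E'
from workcell import bot
import cv2,numpy as np
o=bot.get_obs(); print({k:np.round(v,4).tolist() for k,v in o.items()})
for n in("top","scene"):
    c=bot.camera(n); cv2.imwrite(f"pics/{n}0.png",c["pixels"][:,:,::-1]); np.savez(f"{n}.npz",**c)
    print(n,np.round(c["mtx"],1).tolist(),np.round(c["cam_to_world"],3).tolist(),c.keys())
E
```

```text
{'clock': 0.0, 'joint_pos': [-1.188, 0.2414, 0.0037, 1.3352, 0.0, 1.5708], 'joint_vel': [-0.0008, 0.0001, 0.0012, 0.0002, 0.0004, -0.0006], 'tau': [-0.0003, -37.2315, 25.2409, 0.0168, 0.0001, 0.0], 'eef_pos': [0.1865, -0.4633, 0.2554], 'tool_rot': [0.9817, 0.1902, -0.0002, -0.001], 'ft_force': [0.2195, -0.8053, 0.4826], 'ft_torque': [-0.0076, -0.0238, -0.0031], 'grasp_force': 0.0, 'grip_width': 0.0855}
top [[424.4, 0.0, 257.0], [0.0, 424.4, 184.9], [0.0, 0.0, 1.0]] [[-0.21, 0.955, -0.207, 0.407], [-0.978, -0.207, 0.04, 0.1], [-0.005, 0.211, 0.978, 0.881], [0.0, 0.0, 0.0, 1.0]] dict_keys(['pixels', 'mtx', 'cam_to_world'])
scene [[428.9, 0.0, 252.5], [0.0, 428.9, 191.6], [0.0, 0.0, 1.0]] [[0.249, -0.576, 0.778, 1.234], [0.968, 0.165, -0.188, -0.067], [-0.02, 0.8, 0.599, 0.576], [0.0, 0.0, 0.0, 1.0]] dict_keys(['pixels', 'mtx', 'cam_to_world'])
```

View pics/top0.png

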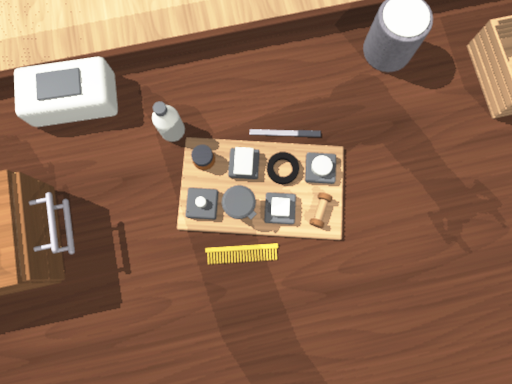

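View pics/scene0.png

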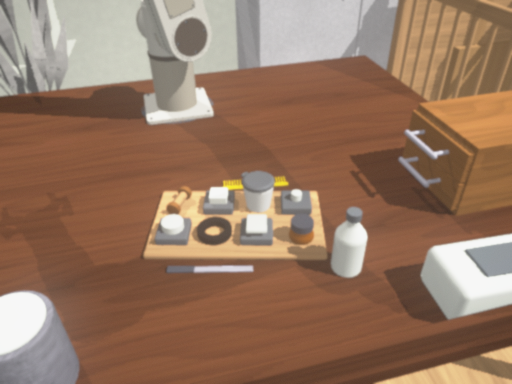

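The top view shows the modules: big round key at about (322,166), small round at (201,203), and white squarish keys at (243,162) and (281,208). I'll tell those two apart by size, and the rocker should be the longer one.

```bash
cat > h.py <<'E'
import numpy as np,cv2
def ray(c,uv,z):
    d=np.linalg.inv(c["mtx"])@[uv[0],uv[1],1]; d=np.array([d[0],-d[1],-d[2]])
    T=c["cam_to_world"]; d=T[:3,:3]@d; return T[:3,3]+d*(z-T[2,3])/d[2]
E
python3 - <<'E'
from h import *
for n,roi in(("top",(175,135,350,245)),("scene",(145,180,330,262))):
    c=np.load(n+".npz"); im=c["pixels"]; x0,y0,x1,y1=roi
    hsv=cv2.cvtColor(im,cv2.COLOR_RGB2HSV)
    m=((hsv[...,1]<40)&(hsv[...,2]>175)).astype(np.uint8); k=np.zeros_like(m); k[y0:y1,x0:x1]=m[y0:y1,x0:x1]
    cs,_=cv2.findContours(k,cv2.RETR_EXTERNAL,cv2.CHAIN_APPROX_NONE)
    for q in cs:
        if cv2.contourArea(q)<20: continue
        p=np.array([ray(c,v[0],.048)[:2] for v in q],np.float32)*1000
        r=cv2.minAreaRect(p); u=q[:,0].mean(0)
        print(n,u.round(1),np.round(r[0],1),np.round(r[1],1),round(r[2],1))
    m=((hsv[...,0]>8)&(hsv[...,0]<25)&(hsv[...,1]>60)&(hsv[...,2]>150)).astype(np.uint8); k=np.zeros_like(m); k[y0-5:y1+5,x0-5:x1+5]=m[y0-5:y1+5,x0-5:x1+5]
    q=max(cv2.findContours(k,cv2.RETR_EXTERNAL,cv2.CHAIN_APPROX_NONE)[0],key=cv2.contourArea)
    p=np.array([ray(c,v[0],.012)[:2] for v in q],np.float32)*1000
    print("board",cv2.minAreaRect(p))
    s=cv2.resize(im[y0-10:y1+10,x0-10:x1+10],None,fx=4 if n=="top" else 3.8,fy=4 if n=="top" else 3.8,interpolation=cv2.INTER_CUBIC)[...,::-1]
    cv2.imwrite(f"pics/{n}crop.png",s); print(s.shape)
E
```

```text
top [280.  206.1] [531.9  30.5] [35.9 36.3] 77.5
top [199.7 201. ] [575.4 184.1] [19.9 20.4] 79.3
top [321.3 165. ] [596.8 -70.6] [41.4 42. ] 58.5
top [242.9 160.6] [639.4  83.3] [38.7 57.6] 74.8
board ((585.5111083984375, 56.93260192871094), (339.92840576171875, 200.16329956054688), 74.24374389648438)
(520, 780, 3)
scene [256.5 223.3] [644.4  81.4] [39.9 51.3] 74.3
scene [172.9 223.5] [603.1 -68.5] [58.2 42.2] 25.0
scene [296.7 194.6] [583.4 183.6] [21.8 40.9] 87.2
scene [263.8 199.7] [576.3 113.5] [30.5 81.7] 67.8
scene [218.2 195.4] [539.2  28.2] [39.7 54.5] 75.1
board ((559.962158203125, 65.98310852050781), (352.49456787109375, 266.4713439941406), 74.45115661621094)
(388, 779, 3)
```

View pics/topcrop.png

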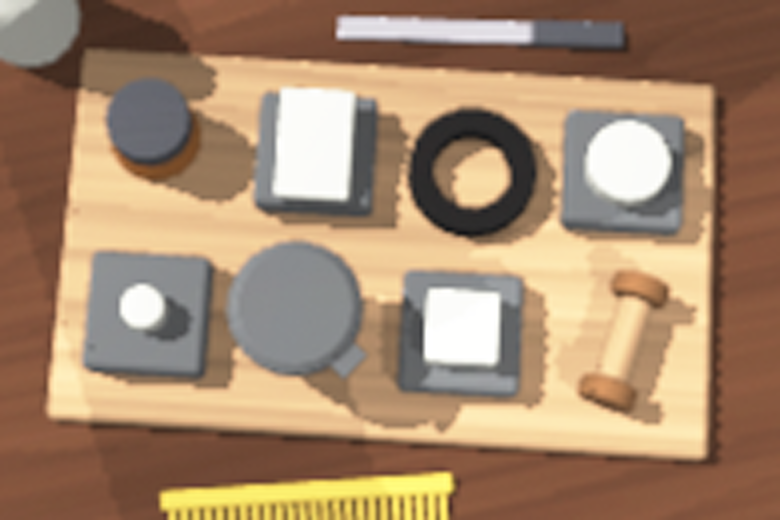

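View pics/scenecrop.png

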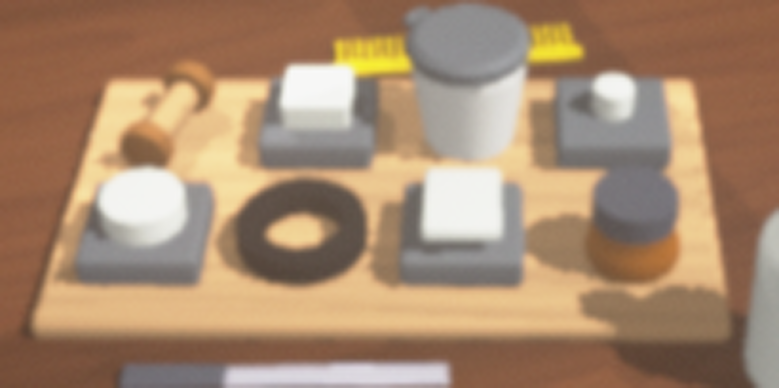

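The white rectangles measured at z = 48 mm:

| Item | Position (mm) | Size (mm) |
|---|---|---|
| Rocker | (639, 83) | 39 × 58 |
| Square key | (532, 30) | 36 × 36 |
| Small key | (575, 184) | ~20 |
| Big key | (597, -71) | 42 |
| Board | centre (585.5, 57) | 340 × 200, yaw -15.8° |

The board layout predicts the keys to within 1 mm. The rocker pad works out at (659, 78). First I'll go halfway, closing and turning the gripper on the way.

```bash
cat >> h.py <<'E'
from scipy.spatial.transform import Rotation as R
def plan(x,y,ztip,yawdeg=-15.76):
    from workcell import bot
    o=bot.get_obs(); q=R.from_quat(o["tool_rot"]); p=np.array(o["eef_pos"])
    d=q.inv().apply(np.array([x,y,ztip+.025])-p)
    a=np.radians(yawdeg); T=R.from_matrix(np.array([[np.cos(a),np.sin(a),0],[np.sin(a),-np.cos(a),0],[0,0,-1]]))
    r=(q.inv()*T).as_rotvec()
    print("t",o["clock"],"tip",np.round(p-[0,0,.025],4),"mm",(d*1000).round(1),"row",(d/.5).round(4),(r/np.pi).round(4),"F",np.round(o["ft_force"],1),"w",round(o["grip_width"],4))
E
python3 -m pendant '[0.64,-0.327,0.06,0,0,0.209,0, 0.64,-0.327,0.06,0,0,0.209,0, 0.64,-0.327,0.06,0,0,0.209,0, 0.64,-0.327,0.06,0,0,0.209,0, 0.64,-0.327,0.06,0,0,0.209,0, 0.64,-0.327,0.06,0,0,0.209,0, 0.64,-0.327,0.06,0,0,0.209,0, 0.64,-0.327,0.06,0,0,0.209,0, 0.64,-0.327,0.06,0,0,0.209,0, 0.64,-0.327,0.06,0,0,0.209,0]'
python3 -c "from h import *; plan(.6587,.0779,.125)"
```

```text
clock: 0.93
eef_pos: [0.4247, -0.1888, 0.2255]
tool_rot: [0.991, -0.134, -0.0, -0.001]
ft_force: [0.5, -0.1, 0.1]
grip_width: -0.0003
grasp_force: 0.0
t 0.9333 tip [ 0.4247 -0.1888  0.2005] mm [ 154.7 -319.2   76.1] row [ 0.3095 -0.6385  0.1521] [-0.0006  0.0001  0.0019] F [ 0.5 -0.1  0.1] w -0.0003
```

```bash
python3 -m pendant '[0.31,-0.638,0.152,0,0,0.002,0, 0.31,-0.638,0.152,0,0,0.002,0, 0.31,-0.638,0.152,0,0,0.002,0, 0.31,-0.638,0.152,0,0,0.002,0, 0.31,-0.638,0.152,0,0,0.002,0, 0.31,-0.638,0.152,0,0,0.002,0, 0.31,-0.638,0.152,0,0,0.002,0, 0.31,-0.638,0.152,0,0,0.002,0, 0.31,-0.638,0.152,0,0,0.002,0, 0.31,-0.638,0.152,0,0,0.002,0]'
python3 - <<'E'
from h import *
from workcell import bot
plan(.6587,.0779,.055)
o=bot.get_obs(); c=bot.camera("wrist"); cv2.imwrite("pics/w1.png",c["pixels"][...,::-1]); print(c["hand_eye"].round(3).tolist())
E
```

```text
clock: 1.77
eef_pos: [0.5874, -0.1195, 0.1615]
tool_rot: [0.994, -0.107, 0.001, -0.016]
ft_force: [-0.5, -0.2, -0.9]
grip_width: 0.0001
grasp_force: 0.0
t 1.7667 tip [ 0.5874 -0.1195  0.1365] mm [  27.8 -205.4   87.9] row [ 0.0557 -0.4108  0.1757] [-0.0099  0.0009  0.0194] F [-0.5 -0.2 -0.9] w 0.0001
[[-0.001, 0.967, 0.256, 0.065], [1.0, 0.001, -0.0, 0.0], [-0.0, 0.256, -0.967, -0.118], [0.0, 0.0, 0.0, 1.0]]
```

View pics/w1.png

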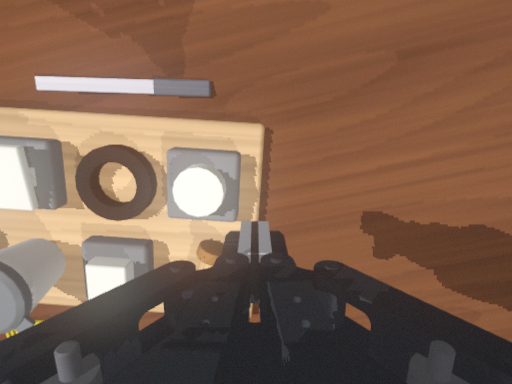

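The wrist view shows the big key at about (200,190) with the fingers shut. The arm lagged and is short of its target, so I'm checking the joints.

Run:
```python
from h import *
from workcell import bot
o=bot.get_obs(); print(np.round(o["joint_pos"],3),np.round(o["joint_vel"],3)); plan(.6587,.0779,.125)
```

```text
[-0.215  0.492  0.121  1.201  0.031  3.141] [-0.006 -0.029 -0.032  0.011 -0.002  0.   ]
t 1.8167 tip [ 0.5884 -0.1196  0.136 ] mm [  26.8 -207.4   17.5] row [ 0.0536 -0.4149  0.035 ] [-0.01    0.0007  0.0194] F [ 1.8 -0.7 -0.3] w 0.0002
```

Joint 6 is at its limit, so I'll use the half-turned tool yaw (164.2°) and turn the other way while travelling.

```bash
python3 -m pendant '[0.054,-0.415,0,0,0,-0.4,0, 0.054,-0.415,0,0,0,-0.4,0, 0.054,-0.415,0,0,0,-0.4,0, 0.054,-0.415,0,0,0,-0.4,0, 0.054,-0.415,0,0,0,-0.4,0, 0.054,-0.415,0,0,0,-0.4,0, 0.054,-0.415,0,0,0,-0.4,0, 0.054,-0.415,0,0,0,-0.4,0, 0.054,-0.415,0,0,0,-0.4,0, 0.054,-0.415,0,0,0,-0.4,0]'
python3 -c "from h import *; plan(.6587,.0779,.125,164.24)"
```

```text
clock: 2.65
eef_pos: [0.6573, 0.0775, 0.169]
tool_rot: [0.867, 0.498, 0.01, -0.012]
ft_force: [-0.3, 0.2, -0.7]
grip_width: -0.0001
grasp_force: 0.0
t 2.65 tip [0.6573 0.0775 0.144 ] mm [ 0.5  1.2 19. ] row [0.0011 0.0024 0.038 ] [ 0.0061 -0.0097 -0.5807] F [-0.3  0.2 -0.7] w -0.0001
```

```bash
python3 -m pendant '[0.001,0.002,0.038,0.006,-0.01,-0.58,0, 0.001,0.002,0.038,0.006,-0.01,-0.58,0, 0.001,0.002,0.038,0.006,-0.01,-0.58,0, 0.001,0.002,0.038,0.006,-0.01,-0.58,0, 0.001,0.002,0.038,0.006,-0.01,-0.58,0, 0.001,0.002,0.038,0.006,-0.01,-0.58,0, 0.001,0.002,0.038,0.006,-0.01,-0.58,0, 0.001,0.002,0.038,0.006,-0.01,-0.58,0, 0.001,0.002,0.038,0.006,-0.01,-0.58,0, 0.001,0.002,0.038,0.006,-0.01,-0.58,0]'
python3 -c "from h import *; plan(.6587,.0779,.125,164.24)"
```

```text
clock: 3.48
eef_pos: [0.6586, 0.0776, 0.1501]
tool_rot: [0.412, 0.911, 0.003, -0.004]
ft_force: [0.4, -0.1, -0.8]
grip_width: 0.0
grasp_force: 0.0
t 3.4833 tip [0.6586 0.0776 0.1251] mm [0.1 0.3 0.1] row [0.0003 0.0006 0.0002] [ 0.0018 -0.0029 -0.1831] F [ 0.4 -0.1 -0.8] w 0.0
```

Next I'll finish the turn and drop to a fingertip height of 65 mm.

```bash
python3 -m pendant '[0,0,0.02,0.002,-0.003,-0.183,0, 0,0,0.04,0.002,-0.003,-0.183,0, 0,0,0.06,0.002,-0.003,-0.183,0, 0,0,0.08,0.002,-0.003,-0.183,0, 0,0,0.1,0.002,-0.003,-0.183,0, 0,0,0.12,0.002,-0.003,-0.183,0, 0,0,0.12,0.002,-0.003,-0.183,0, 0,0,0.12,0.002,-0.003,-0.183,0, 0,0,0.12,0.002,-0.003,-0.183,0, 0,0,0.12,0.002,-0.003,-0.183,0]'
python3 - <<'E'
from h import *
plan(.6587,.0779,.044,164.24)
from workcell import bot
c=bot.camera("wrist"); cv2.imwrite("pics/w2.png",c["pixels"][...,::-1]); plan(.6587,.0779,.044,164.24)
E
```

```text
clock: 4.32
eef_pos: [0.6591, 0.0785, 0.0907]
tool_rot: [0.141, 0.99, -0.0, 0.001]
ft_force: [0.5, 0.2, 0.5]
grip_width: 0.0001
grasp_force: 0.0
t 4.3167 tip [0.6591 0.0785 0.0657] mm [ 0.3 -0.7 21.7] row [ 0.0006 -0.0014  0.0434] [ 0.      0.0005 -0.0022] F [0.5 0.2 0.5] w 0.0001
t 4.3667 tip [0.6592 0.0785 0.0657] mm [ 0.3 -0.7 21.7] row [ 0.0006 -0.0014  0.0435] [ 0.      0.0006 -0.0021] F [ 0.3 -0.4  0.3] w 0.0001
```

View pics/w2.png

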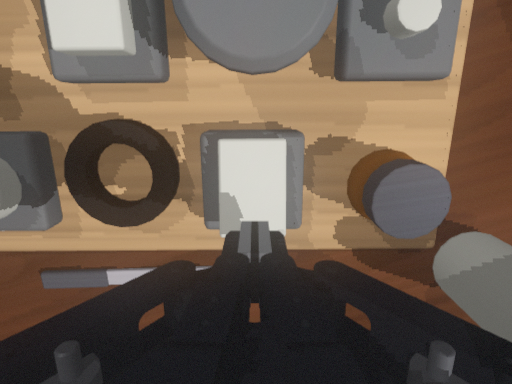

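The fingertips are over the raised half of the rocker plate (plate at about (252,185)) and centred across it. Before going lower I'll check how far away the lotion bottle is.

Run:
```python
from h import *
c=np.load("top.npz"); T=np.array([.6587,.0779]); a=np.radians(-15.76); M=np.array([[np.cos(a),np.sin(a)],[-np.sin(a),np.cos(a)]])
for uv,z in(((160,108),.13),((171,132),.03),((202,155),.054)):
    p=ray(c,uv,z)[:2]; print(p.round(3),"rel rocker pad, board axes mm",(M@(p-T)*1000).round(0))
```

```text
[0.75  0.217] rel rocker pad, board axes mm [ 50. 159.]
[0.737 0.219] rel rocker pad, board axes mm [ 37. 157.]
[0.666 0.162] rel rocker pad, board axes mm [-16.  83.]
```

The bottle is about 158 mm away, so there's room. Pressing the rocker slowly to a fingertip height of about 43 mm.

```bash
python3 -m pendant '[0.001,-0.001,0.01,0,0,-0.002,0, 0.001,-0.001,0.02,0,0,-0.002,0, 0.001,-0.001,0.028,0,0,-0.002,0, 0.001,-0.001,0.032,0,0,-0.002,0, 0.001,-0.001,0.036,0,0,-0.002,0, 0.001,-0.001,0.039,0,0,-0.002,0, 0.001,-0.001,0.042,0,0,-0.002,0, 0.001,-0.001,0.044,0,0,-0.002,0, 0.001,-0.001,0.044,0,0,-0.002,0, 0.001,-0.001,0.044,0,0,-0.002,0]'
python3 -c "from h import *; plan(.6587,.0779,.043,164.24)"
```

```text
clock: 5.2
eef_pos: [0.6585, 0.0779, 0.069]
tool_rot: [0.137, 0.991, -0.0, 0.001]
ft_force: [-1.2, -1.3, 4.9]
grip_width: 0.0
grasp_force: 2.7
t 5.2 tip [0.6585 0.0779 0.044 ] mm [-0.2  0.1  1. ] row [-0.0005  0.0001  0.0019] [-0.0002  0.0006  0.    ] F [-1.2 -1.3  4.9] w 0.0
```

The force is 4.9 N at 44.0 mm, close to the end. I'll push 2 mm more to feel the stop.

```bash
python3 -m pendant '[0,0,0.001,0,0,0,0, 0,0,0.002,0,0,0,0, 0,0,0.003,0,0,0,0, 0,0,0.004,0,0,0,0, 0,0,0.004,0,0,0,0, 0,0,0.004,0,0,0,0, 0,0,0.004,0,0,0,0, 0,0,0.004,0,0,0,0, 0,0,0.004,0,0,0,0, 0,0,0.004,0,0,0,0]'
python3 -c "from h import *; plan(.6587,.0779,.043,164.24)"
```

```text
clock: 6.03
eef_pos: [0.6585, 0.0779, 0.0687]
tool_rot: [0.137, 0.991, -0.0, 0.001]
ft_force: [-4.0, -1.9, 13.8]
grip_width: -0.0004
grasp_force: 6.0
t 6.0333 tip [0.6585 0.0779 0.0437] mm [-0.2  0.1  0.7] row [-0.0003  0.0001  0.0014] [-0.      0.0009 -0.    ] F [-4.  -1.9 13.8] w -0.0004
```

At the hard stop (13.8 N at 43.7 mm), so the rocker is over. I'll lift and move above the big key.

```bash
python3 -m pendant '[0,0,-0.05,0,0,0,0, 0,0,-0.13,0,0,0,0, 0.01,-0.08,-0.13,0,0,0,0, 0.02,-0.16,-0.13,0,0,0,0, 0.03,-0.24,-0.13,0,0,0,0, 0.038,-0.319,-0.13,0,0,0,0, 0.038,-0.319,-0.13,0,0,0,0, 0.038,-0.319,-0.13,0,0,0,0, 0.038,-0.319,-0.13,0,0,0,0, 0.038,-0.319,-0.13,0,0,0,0]'
python3 - <<'E'
from h import *
from workcell import bot
plan(.5966,-.0706,.052,164.24)
c=bot.camera("scene")["pixels"]; t=bot.camera("top")["pixels"]
a=cv2.resize(c[175:270,140:335],(780,380),interpolation=cv2.INTER_CUBIC)[...,::-1]
cv2.imwrite("pics/s3.png",a);
E
```

```text
clock: 6.87
eef_pos: [0.5967, -0.0691, 0.1307]
tool_rot: [0.136, 0.991, -0.0, 0.0]
ft_force: [0.4, -0.4, -0.3]
grip_width: 0.0001
grasp_force: 0.0
t 6.8667 tip [ 0.5967 -0.0691  0.1057] mm [-0.3 -1.4 53.7] row [-0.0005 -0.0029  0.1073] [-0.      0.      0.0005] F [ 0.4 -0.4 -0.3] w 0.0001
```

View pics/s3.png

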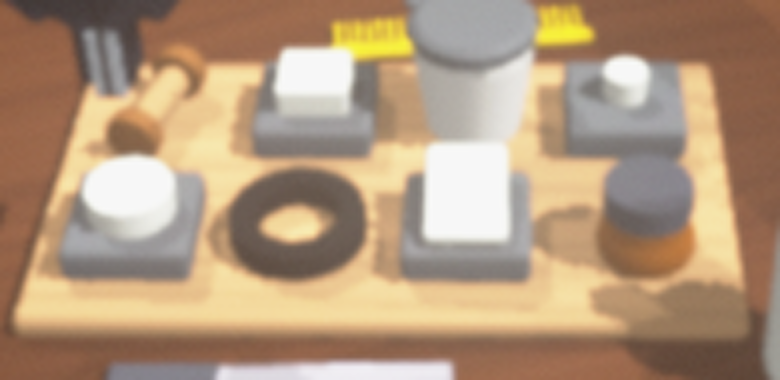

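The plate (470,190) now faces the camera with its far half down, so the rocker has tipped over. Pressing the big key next.

```bash
python3 -m pendant '[0,-0.003,0.05,0,0,0,0, 0,-0.003,0.09,0,0,0,0, 0,-0.003,0.108,0,0,0,0, 0,-0.003,0.112,0,0,0,0, 0,-0.003,0.116,0,0,0,0, 0,-0.003,0.12,0,0,0,0, 0,-0.003,0.124,0,0,0,0, 0,-0.003,0.128,0,0,0,0, 0,-0.003,0.13,0,0,0,0, 0,-0.003,0.13,0,0,0,0]'
python3 -c "from h import *; plan(.5966,-.0706,.042,164.24)"
```

```text
clock: 7.8
eef_pos: [0.5967, -0.0713, 0.0671]
tool_rot: [0.137, 0.991, 0.0, 0.001]
ft_force: [-1.8, 2.4, 4.9]
grip_width: 0.0
grasp_force: 2.7
t 7.8 tip [ 0.5967 -0.0713  0.0421] mm [0.3 0.7 0.1] row [0.0006 0.0014 0.0002] [0.0002 0.0007 0.0001] F [-1.8  2.4  4.9] w 0.0
```

```bash
python3 -m pendant '[0,0,0.002,0,0,0,0, 0,0,0.003,0,0,0,0, 0,0,0.004,0,0,0,0, 0,0,0.004,0,0,0,0, 0,0,0.004,0,0,0,0, 0,0,0.004,0,0,0,0, 0,0,0.004,0,0,0,0, 0,0,0.004,0,0,0,0, 0,0,0.004,0,0,0,0, 0,0,0.004,0,0,0,0]'
python3 -c "from h import *; plan(.5752,.1843,.115,164.24)"
```

```text
clock: 8.63
eef_pos: [0.5967, -0.0713, 0.067]
tool_rot: [0.137, 0.991, 0.0, 0.002]
ft_force: [-5.5, 2.6, 15.2]
grip_width: 0.0002
grasp_force: 7.4
t 8.6333 tip [ 0.5967 -0.0713  0.042 ] mm [ 89.8 240.3 -73.1] row [ 0.1796  0.4806 -0.1462] [0.0003 0.001  0.0001] F [-5.5  2.6 15.2] w 0.0002
```

At its stop at 42.0 mm with 15 N, so the big key is home. Lifting well above the cup, then moving to the small key.

```bash
python3 -m pendant '[0,0,-0.07,0,0,0,0, 0,0,-0.15,0,0,0,0, 0.03,0.08,-0.15,0,0,0,0, 0.06,0.16,-0.15,0,0,0,0, 0.09,0.24,-0.15,0,0,0,0, 0.12,0.32,-0.15,0,0,0,0, 0.15,0.4,-0.15,0,0,0,0, 0.18,0.48,-0.15,0,0,0,0, 0.18,0.48,-0.15,0,0,0,0, 0.18,0.48,-0.15,0,0,0,0]'
python3 - <<'E'
from h import *
from workcell import bot
plan(.5752,.1843,.052,164.24)
c=bot.camera("wrist")["pixels"]; cv2.imwrite("pics/w4.png",c[...,::-1])
E
```

```text
clock: 9.47
eef_pos: [0.5743, 0.1868, 0.1388]
tool_rot: [0.134, 0.991, -0.0, 0.001]
ft_force: [0.0, -0.3, 0.3]
grip_width: 0.0003
grasp_force: 0.0
t 9.4667 tip [0.5743 0.1868 0.1138] mm [-1.5 -2.1 61.8] row [-0.003  -0.0042  0.1235] [-0.0001  0.0004  0.0017] F [ 0.  -0.3  0.3] w 0.0003
```

View pics/w4.png

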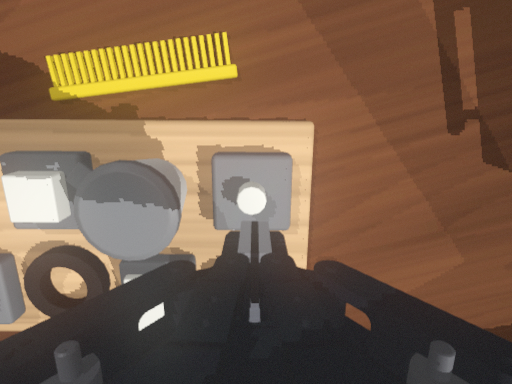

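The small key is at (252,199), just ahead of the fingertips and in line with them. The cup at (128,210) stays clear. I'll go down to 56 mm and check.

```bash
python3 -m pendant '[-0.002,-0.002,0.03,0,0,0.001,0, -0.002,-0.002,0.06,0,0,0.001,0, -0.002,-0.002,0.09,0,0,0.001,0, -0.002,-0.002,0.11,0,0,0.001,0, -0.002,-0.002,0.116,0,0,0.001,0, -0.002,-0.002,0.116,0,0,0.001,0, -0.002,-0.002,0.116,0,0,0.001,0, -0.002,-0.002,0.116,0,0,0.001,0, -0.002,-0.002,0.116,0,0,0.001,0, -0.002,-0.002,0.116,0,0,0.001,0]'
python3 -c "from h import *; plan(.5752,.1843,.041,164.24)"
```

```text
clock: 10.35
eef_pos: [0.5757, 0.1827, 0.0816]
tool_rot: [0.139, 0.99, 0.0, 0.001]
ft_force: [-0.1, -0.3, -0.2]
grip_width: 0.0001
grasp_force: 0.0
t 10.35 tip [0.5757 0.1827 0.0566] mm [ 0.9  1.4 15.6] row [0.0018 0.0028 0.0311] [ 0.0001  0.0005 -0.0009] F [-0.1 -0.3 -0.2] w 0.0001
```

Within 2 mm. Now pressing and holding for at least two seconds.

```bash
python3 -m pendant '[0.002,0.003,0.01,0,0,0,0, 0.002,0.003,0.018,0,0,0,0, 0.002,0.003,0.022,0,0,0,0, 0.002,0.003,0.026,0,0,0,0, 0.002,0.003,0.03,0,0,0,0, 0.002,0.003,0.033,0,0,0,0, 0.002,0.003,0.035,0,0,0,0, 0.002,0.003,0.035,0,0,0,0, 0.002,0.003,0.035,0,0,0,0, 0.002,0.003,0.035,0,0,0,0]'
python3 -m pendant '[0,0,0,0,0,0,0, 0,0,0,0,0,0,0, 0,0,0,0,0,0,0, 0,0,0,0,0,0,0, 0,0,0,0,0,0,0, 0,0,0,0,0,0,0, 0,0,0,0,0,0,0, 0,0,0,0,0,0,0, 0,0,0,0,0,0,0, 0,0,0,0,0,0,0]'
python3 -m pendant '[0,0,0,0,0,0,0, 0,0,0,0,0,0,0, 0,0,0,0,0,0,0, 0,0,0,0,0,0,0, 0,0,0,0,0,0,0, 0,0,0,0,0,0,0, 0,0,0,0,0,0,0, 0,0,0,0,0,0,0, 0,0,0,0,0,0,0, 0,0,0,0,0,0,0]'
python3 -c "from h import *; plan(.5752,.1843,.041,164.24)"
```

```text
clock: 11.18
eef_pos: [0.5748, 0.1847, 0.0667]
tool_rot: [0.138, 0.99, 0.001, 0.001]
ft_force: [-6.3, -1.0, 20.1]
grip_width: 0.0001
grasp_force: 9.8
clock: 12.02
eef_pos: [0.5748, 0.1847, 0.0667]
tool_rot: [0.138, 0.99, 0.001, 0.001]
ft_force: [-6.1, -1.6, 19.7]
grip_width: 0.0001
grasp_force: 9.8
clock: 12.85
eef_pos: [0.5748, 0.1847, 0.0667]
tool_rot: [0.138, 0.99, 0.001, 0.001]
ft_force: [-6.1, -0.9, 19.9]
grip_width: -0.0001
grasp_force: 9.8
t 12.85 tip [0.5748 0.1847 0.0417] mm [-0.5 -0.3  0.7] row [-0.001  -0.0006  0.0014] [ 0.0004  0.0006 -0.0008] F [-6.1 -0.9 19.9] w -0.0001
```

Held on its stop at 41.7 mm, so I'll hold it a little longer and then lift well clear.

```bash
python3 -m pendant '[0,0,0,0,0,0,0, 0,0,0,0,0,0,0, 0,0,0,0,0,0,0, 0,0,0,0,0,0,0, 0,0,0,0,0,0,0, 0,0,0,0,0,0,0, 0,0,0,0,0,0,0, 0,0,0,0,0,0,0, 0,0,0,0,0,0,0, 0,0,0,0,0,0,0]'
python3 -m pendant '[0,0,-0.03,0,0,0,0, 0,0,-0.07,0,0,0,0, 0,0,-0.12,0,0,0,0, 0,0,-0.17,0,0,0,0, 0,0,-0.22,0,0,0,0, 0,0,-0.26,0,0,0,0, 0,0,-0.26,0,0,0,0, 0,0,-0.26,0,0,0,0, 0,0,-0.26,0,0,0,0, 0,0,-0.26,0,0,0,0]'
python3 - <<'E'
from h import *
from workcell import bot
c=bot.camera("scene")["pixels"]; cv2.imwrite("pics/s5.png",cv2.resize(c[175:270,140:335],(780,380),interpolation=cv2.INTER_CUBIC)[...,::-1])
E
```

```text
clock: 13.68
eef_pos: [0.5748, 0.1847, 0.0667]
tool_rot: [0.138, 0.99, 0.001, 0.001]
ft_force: [-7.0, -0.0, 19.9]
grip_width: 0.0002
grasp_force: 9.8
clock: 14.52
eef_pos: [0.5735, 0.184, 0.1912]
tool_rot: [0.139, 0.99, -0.001, -0.002]
ft_force: [0.4, -0.5, 0.5]
grip_width: -0.0002
grasp_force: 0.0
```

View pics/s5.png

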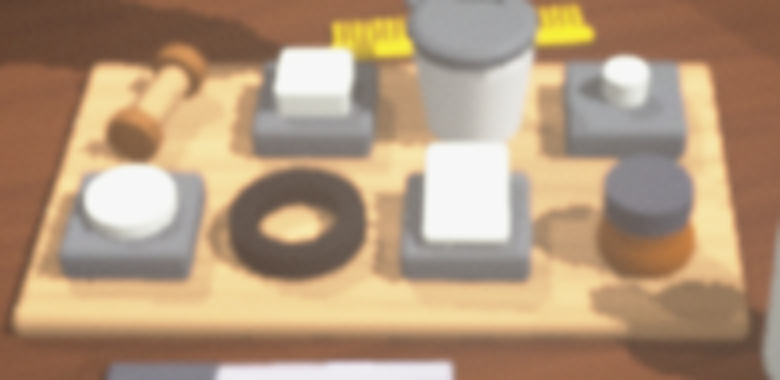

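The big key (130,200) is lower, the small key (627,80) is back up and the rocker (467,190) is over. The square key looks untouched, the loose things in view haven't moved, and the gripper is clear.

```bash
python3 -c "
from workcell import bot
print(bot.job_done())"
```

```text
the job is handed in; nothing more can be done
None
```

I tipped the rocker over, pressed the large key home, held the small key down for about 2.5 s and let it back up, in that order; the job is handed in with the gripper clear, and no verdict came back.

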